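Right the sauce row and hold the topping cover open

TASK

Ready the topping station for a colleague who needs both hands to dress a sundae: one squeeze bottle has fallen over in the bottle tray, so first stand it back upright in the tray, next in line to the two standing bottles, and let go of it. Then lift the station's cover by its ball knob and keep holding it steady at about 60 degrees from closed, never letting it drop; it falls shut by itself, so the program finishes while the gripper still holds it there. Leave the other bottles, the jar and the cup stack standing where they are.

Things in the scene. Friction and masses are not known exactly. Their poses are not given: they have to be found in the camera images.
- bottle_fallen: sauce squeeze bottle with a pointed nozzle, the one lying on its side at the start; 178 mm long with nozzle, round body 51 mm across from the base to 120 mm (solid to the touch to 124 mm, the nozzle is not), 0.15 to 0.29 kg. Origin at the centre of its base, +z from base to nozzle; it lies along the tray, nozzle to the robot's right, away from the standing bottles.
- bottle_a: squeeze bottle of the same shape and size, standing in the tray at its left half. Origin at the centre of its base, +z up to the nozzle. It must stay standing.
- bottle_b: another squeeze bottle of the same shape and size, standing in the tray at its left half; which of the two stands at the end varies. Origin at the centre of its base, +z up. It must stay standing.
- lane: the bottle tray in front of the station: fixed, long, low stainless tray with a dark mat, 360 mm long (its y axis, pointing to the robot's left) by 80 mm wide (x, pointing away from the robot); the mat's top is 4 mm and the lips 8 mm above the table; 74 mm wide between the lips. Origin on the table under its centre. The bottles stand in a row along its y axis.
- station: the topping station: a fixed stainless box, 150 mm (its x axis, pointing away from the robot) by 200 mm (y) and 95 mm high to the rim, with crunch and wafers inside under a hinged cover. Origin on the table under its centre. It stands behind the bottle tray.
- cover (a joint): hinge of the station's cover, a steel frame with a clear window 163 mm deep and 204 mm wide, 0.33 to 0.55 kg. 0 = closed, level; grows as the front edge rises; 1.047 rad = 60 degrees; it can swing to 1.75 rad. Nothing props it: let go below 1.4 rad it falls shut.
- cover_hinge (a point): midpoint of the hinge axis, at the station's rear rim, 81 mm behind the station's centre and 102 mm above the table; its y axis is the hinge axis (level) and its x axis points away from the robot.
- cover_knob (a point): centre of the black ball knob, 30 mm in diameter, on a 9 mm stem that slants forward and up from the middle of the cover's front edge. With the cover closed it lies 180 mm in front of the hinge axis and 30 mm above it (132 mm above the table); it moves with the cover.
- jar: big glass jar with a screw lid to the right of the station, 96 mm in diameter, 158 mm high; origin at the centre of its base. Leave it alone.
- cups: stack of inverted paper cups close behind the station, 84 mm in diameter, 262 mm high; origin at the centre of its base. Leave it alone.
Not all that is in view belongs to the job. There is more than one size of the bottle_a; the job needs the larger.

How it is judged (in metres and radians):
On the way, in this order (a step that is already met when the one before it is completed fails the run):
1. the fallen bottle stands upright on the tray's mat, next in line to a standing bottle, and the gripper has let go of it (angle between bottle_fallen's own z axis and vertical below 0.1 rad and z of bottle_fallen in the frame of lane below 0.008 m and x of bottle_fallen in the frame of lane between -0.016 and 0.016 m and (horizontal distance between bottle_fallen and bottle_a below 0.16 m or horizontal distance between bottle_fallen and bottle_b below 0.16 m) and contact force between the fingers and bottle_fallen below 0.05 N and linear speed of bottle_fallen below 0.03 m/s), for 0.3 s.
2. the cover is held by its knob at about 60 degrees (value of joint cover between 0.942 and 1.152 rad and contact force between the fingers and cover above 0.5 N and distance between the grasp point and cover_knob below 0.045 m), for 0.3 s.
At the end, for the whole second after the job is handed in: The fallen bottle stands (within 6 degrees) on the tray's mat, within 16 mm of its midline and 160 mm (centres) of a standing bottle; the others still stand; the fingers alone, at the knob (TCP within 45 mm), hold the cover still at 60 degrees, give or take 6 (all of step 2 and velocity of joint cover between -0.08 and 0.08 rad/s and contact force between cover and bottle_fallen below 0.1 N and contact force between cover and bottle_a below 0.1 N and contact force between cover and bottle_b below 0.1 N and contact force between cover and jar below 0.1 N and contact force between cover and cups below 0.1 N and angle between each of bottle_fallen, bottle_a, bottle_b, jar, cups's own z axis and vertical below 0.1 rad and z of bottle_fallen in the frame of lane below 0.008 m and x of bottle_fallen in the frame of lane between -0.016 and 0.016 m and (horizontal distance between bottle_fallen and bottle_a below 0.16 m or horizontal distance between bottle_fallen and bottle_b below 0.16 m)); the arm keeps its last pose, push and grip.
It fails at once if the cover is let drop (closes faster than 1.5 rad/s) (velocity of joint cover below -1.5 rad/s).
It fails at once if a standing bottle is shoved more than 30 mm or tipped (distance of any of bottle_a, bottle_b from where it was at the start of the episode above 0.03 m or angle between any of bottle_a, bottle_b's own z axis and vertical above 0.4 rad).
It fails at once if the jar or the cup stack is shoved more than 20 mm (distance of any of jar, cups from where it was at the start of the episode above 0.02 m).
It also fails if it takes over 58 s, if anything falls off the work surface, if the arm or the gripper's body presses on something with over 40 N, if the wrist force passes 120 N, or if a joint passes its speed limit or range.

ROBOT

A 6-joint arm with a two-finger parallel gripper is mounted at the origin on a cart in front of the work surface, level with it; the furniture and walls round the work are solid. World frame = base frame: x ahead of the robot, y to its left, z up, the work surface at z = 0. Lengths are in m, angles in degrees, forces in N, time in s.
With the tool pointing down it reaches from about 0.4 to 0.825 m from the base axis. Payload 7 kg.
Tool frame: the origin (TCP) lies between the finger pads, 19 mm behind the fingertips; this is the grasp point; z points along the fingers, y is the line along which they close (so a half turn about z gives the same grasp; the last joint's range is limited). The gripper opens to 88 mm and grips with 3 to 60 N. Pads are 19 mm wide; open, the fingers measure 130 mm over their backs; the gripper's body (78 mm by 193 mm) begins 47 mm behind the grasp point.
Start: joints at [-60.728, 20.546, 0.682, 0, -70.136, -16.507], TCP at [0.149, -0.658, 0.245] pointing down, gripper open.
Joint ranges: [-176.03, 176.03], [-82.01, 121.73], [-58.28, 71.71], [-173.87, 95.51], [-174.79, -0.11], [-173.66, 173.66]. Speed limits (degrees/s): [136.94, 136.94, 172.46, 180, 180, 180].

INTERFACE

Orientations are given as [roll, pitch, yaw] about the fixed x, y, z axes, in that order (R = Rz(yaw) Ry(pitch) Rx(roll)).
In Python, from plant import get_obs, snapshot, camera_params, close_job, boxes_of, cut_out, landmark_of gives the robot as it stands.
- The arm moves only by the shell command python3 -m inch 'ROWS' [OPENING]. ROWS is text: rows parted by semicolons, each of 6 numbers parted by spaces: the shift along the tool's x, y, z in units of 30 cm (1.0 is 30 cm), then the turn, a rotation vector about the tool's x, y, z in units of pi rad (1.0 is pi rad). A call has 1 to 10 rows; each row is the pose to reach, as a shift and turn from the pose commanded when the call began, along the tool's axes at that moment, turning the shorter way round; what a row does not reach only later rows make up. A row lasts 1/12 s, in which the tool goes at most 41.7 mm and 7.16 degrees, less where a joint would pass 70% of its speed; a pose out of reach is approached as far as the arm can. A call with a number of a shift or a turn outside -1 to 1 is refused whole. A call with a gripper value outside its range is refused whole. OPENING is the closure, from -1 (fully open) to 1 (shut), set as the call begins (- or left out, the last holds). The fingers move at their own pace and stop on an object; the grip force is fixed at half the most. Time passes only in rows, so rows that repeat a pose let the fingers close. It gives the time, the measured TCP pose, the force, the opening and the grip force at its end, in the units of the state.
- get_obs(): the state, without advancing time (a new reading comes with each control period).
- snapshot(name): name is "side" or "top"; returns the picture (384x512x3 uint8, red, green, blue); there is no depth.
- camera_params(name): a dict with "mtx" (3x3 intrinsics, pixels), "rvec" (rotation vector, rad) and "tvec" (3), from world to camera coordinates, as OpenCV has them. Camera axes: x right, y down, z forward; pixel columns grow to the right and rows downward; lengths in m; the calibration is good to about 2 mm. A picture is of the moment at which its call begins. camera_params takes no time and is no camera call.
- close_job(): hands the job in; it is judged then, once.
Trained networks look in the newest picture that a camera, given by its name, has taken for a name from the list of things; names that differ only in an ending like _2 or _b are one class to them, and where a whole thing is asked for, a point or a joint stands for the part that bears it (a point fixed in the world has none). Each returns a list of dicts, best first, with "p" (0 to 1); they miss things now and then, are a little off and sometimes report something else, mostly with a low value. They report only what shows in the picture. A call takes as long as a camera call. They do not tell look-alikes from the thing itself.
- boxes_of(camera, thing): "rect" ([left, top, width, height] in pixels, round what is visible of it).
- cut_out(camera, thing): "pixels" (384x512 bool, what is visible of it) and "rect" ([left, top, width, height] in pixels, round what is visible of it).
- landmark_of(camera, thing): "uv" ([column, row] in pixels: a listed point, or the origin of a listed thing).
The state is a dict: "clock": time; "joint_pos": joint angles; "qvel": joint speeds; "tau": joint torques, N m; "tool_pos": TCP position; "orientation": TCP orientation; "force": force on the tool from outside, world axes, zero at the start; "moment": the same for the moment, N m; "opening": finger opening in m; "gripper_force": force on a finger pad.
Only numpy, scipy, OpenCV 4.12 (cv2) and the standard library are available. Lean on these libraries where they do the work, as an engineer would, in place of code of your own. Each camera call takes 0.05 s, during which the arm holds its last target. There are 200 camera calls.

## Working session

There is one attempt and no reset: what is moved stays moved. The work goes in short steps, Python scripts to look and compute and a shell command to move; the robot and the scene stay as the last step left them, time stands still between calls to the robot, and variables do not carry over. Pictures are saved under pics/ and viewed, at most 10 in all, crops included, and the job is handed in when it is done.

```bash
mkdir -p pics; ls; python3 - <<'E'
from plant import *
import cv2,numpy as np
print(get_obs())
for c in("side","top"):
    im=snapshot(c); cv2.imwrite(f"pics/{c}0.png",im[:,:,::-1])
    p=camera_params(c); R=cv2.Rodrigues(np.array(p["rvec"]))[0]; print(c,p["mtx"],-R.T@np.array(p["tvec"]).ravel(),R[2])
    for t in("bottle_fallen","bottle_a","lane","station","cover_hinge","cover_knob","jar","cups"):
        print(t,[(np.round(d["uv"],1).tolist(),round(d["p"],2)) for d in landmark_of(c,t)])
E
```

```text
pics
{'clock': 0.0, 'joint_pos': array([-6.07271316e+01,  2.05927705e+01,  6.33160073e-01, -2.13054982e-02,
       -7.01363840e+01, -1.65075418e+01]), 'qvel': array([-0.00665021,  0.01729925,  0.02173613,  0.10360052,  0.00512918,
        0.0069573 ]), 'tau': array([-2.35414765e-03, -5.82719207e+01,  2.93051201e+01,  6.99707866e+00,
        7.05183222e-03, -1.63949671e-04]), 'tool_pos': array([ 0.14903048, -0.65786069,  0.24439921]), 'orientation': array([ 1.79902271e+02, -8.07603283e-03, -1.67241922e+02]), 'force': array([ 0.38097448, -0.24604245, -0.39340416]), 'moment': array([ 0.0159087 , -0.01712963,  0.00306959]), 'gripper_force': 0.0, 'opening': 0.08750721413278938}
side [[451.6571083    0.         256.13079844]
 [  0.         451.6571083  186.3482782 ]
 [  0.           0.           1.        ]] [0.08807228 0.78971112 0.6044858 ] [ 0.44939758 -0.78774305 -0.42131069]
bottle_fallen [([308.6, 232.1], 0.74)]
bottle_a [([288.9, 258.5], 0.94), ([276.1, 268.4], 0.9), ([269.4, 193.9], 0.83)]
lane [([307.8, 243.5], 0.55)]
station [([226.3, 246.5], 0.72)]
cover_hinge [([197.2, 203.1], 0.79)]
cover_knob [([260.6, 210.8], 0.62)]
jar []
cups [([174.9, 234.0], 0.72)]
top [[379.94161218   0.         251.07396909]
 [  0.         379.94161218 191.8999605 ]
 [  0.           0.           1.        ]] [ 0.53123528 -0.09336779  0.97571321] [ 0.1003572  -0.03533976 -0.99432366]
bottle_fallen [([245.5, 263.4], 0.71)]
bottle_a [([213.2, 260.3], 0.78), ([313.5, 177.2], 0.67), ([183.8, 257.4], 0.58), ([265.1, 177.8], 0.32)]
lane [([245.2, 262.4], 0.95)]
station [([198.4, 192.1], 0.62), ([186.2, 254.7], 0.54)]
cover_hinge [([195.3, 160.2], 0.61)]
cover_knob [([191.1, 232.6], 0.74)]
jar [([196.0, 196.9], 0.26)]
cups [([190.8, 142.4], 0.93)]
```

View pics/side0.png

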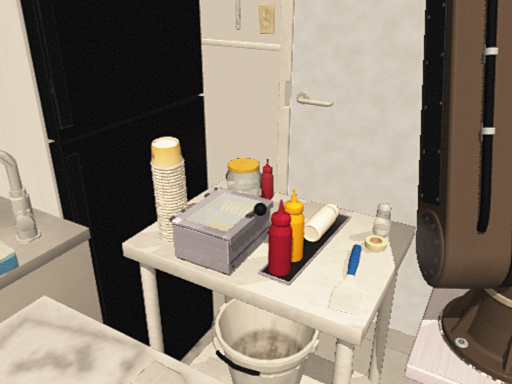

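View pics/top0.png

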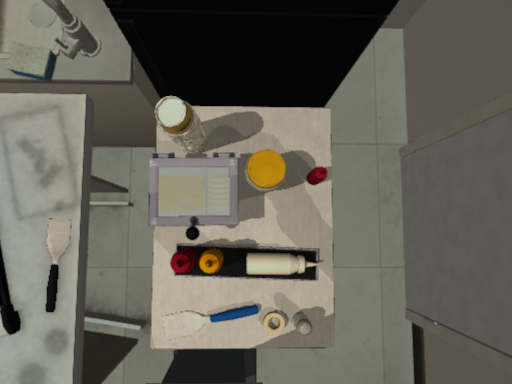

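The side view shows red (280,250) and yellow (295,235) bottles standing, the white one lying (320,222), and the knob at (260,209). In the top view the tray spans (175,245)-(318,280), the white bottle lies from (246,264) to (320,264), and the knob is at (192,232).

```bash
cat > h.py <<'E'
from plant import *
import cv2,numpy as np
def P(c):
    p=camera_params(c); R=cv2.Rodrigues(np.array(p["rvec"]))[0]; return p["mtx"],R,np.array(p["tvec"]).ravel()
def ray(c,uv):
    K,R,t=P(c); return -R.T@t, R.T@np.linalg.solve(K,[uv[0],uv[1],1.])
def onz(c,uv,z):
    o,d=ray(c,uv); return o+d*(z-o[2])/d[2]
def tri(u1,u2):
    A=np.zeros((3,3));b=np.zeros(3)
    for c,u in(("side",u1),("top",u2)):
        o,d=ray(c,u); d/=np.linalg.norm(d); M=np.eye(3)-np.outer(d,d); A+=M;b+=M@o
    return np.linalg.solve(A,b)
E
python3 - <<'E'
from h import *
np.set_printoptions(precision=4,suppress=True)
snapshot("top");snapshot("side")
print("knob",tri((260.6,210.8),(191.1,232.6)))
for c in("top","side"):
  for t in("lane","bottle_fallen","cover_knob","station","bottle_a"):
    for d in cut_out(c,t):
        m=d["pixels"]; ys,xs=np.nonzero(m)
        z=dict(lane=.006,bottle_fallen=.0295,cover_knob=.132,station=.1,bottle_a=.06)[t]
        w=np.array([onz(c,(x,y),z)[:2] for x,y in zip(xs,ys)])
        r=cv2.minAreaRect(w.astype(np.float32)*1000)
        print(c,t,round(d["p"],2),d["rect"],w.mean(0),"rect(mm)",np.round(r[0],1),np.round(r[1],1),round(r[2],1), w.min(0),w.max(0))
for uv in((213.2,260.3),(183.8,257.4)): print(onz("top",uv,.004))
for uv in((288.9,258.5),(276.1,268.4)): print(onz("side",uv,.004))
print("lane",onz("top",(245.2,262.4),0),onz("side",(307.8,243.5),0),"base",tri((308.6,232.1),(245.5,263.4)),onz("top",(245.5,263.4),.0295))
print("hinge",tri((197.2,203.1),(195.3,160.2)))
E
```

```text
knob [0.5242 0.008  0.1284]
top lane 0.75 [172.0, 243.6, 144.2, 36.7] [ 0.4522 -0.127 ] rect(mm) [ 452.  -116.4] [359.4  82.5] 88.0 [ 0.4066 -0.2959] [0.4989 0.0642]
top bottle_fallen 0.93 [244.1, 255.7, 73.4, 20.0] [ 0.4505 -0.1893] rect(mm) [ 449.8 -201.4] [173.3  55.9] 89.9 [ 0.4219 -0.288 ] [ 0.4778 -0.1148]Traceback (most recent call last):
  File "<stdin>", line 10, in <module>
  File "h.py", line 8, in onz
    o,d=ray(c,uv); return o+d*(z-o[2])/d[2]
        ~~~^^^^^^
  File "h.py", line 6, in ray
    K,R,t=P(c); return -R.T@t, R.T@np.linalg.solve(K,[uv[0],uv[1],1.])
          ~^^^
  File "h.py", line 4, in P
    p=camera_params(c); R=cv2.Rodrigues(np.array(p["rvec"]))[0]; return p["mtx"],R,np.array(p["tvec"]).ravel()
ValueError: time passes only in moves, steps and waits
```

```bash
python3 - <<'E'
import cv2
im=cv2.imread("pics/top0.png")[140:290,140:340]
cv2.imwrite("pics/topc.png",cv2.resize(im,None,fx=4,fy=4,interpolation=cv2.INTER_CUBIC))
E
```

```text
(no output)
```

View pics/topc.png

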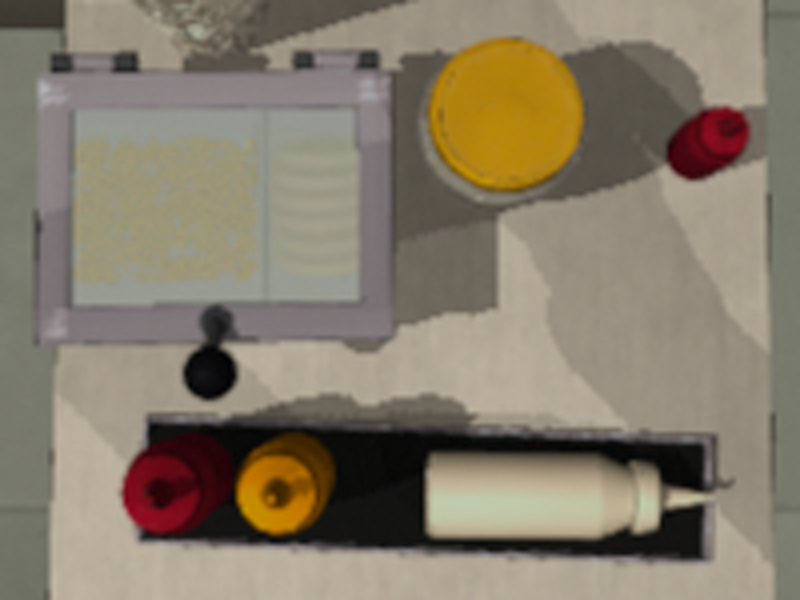

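The crop shows the tray corners at about (177,243), (319,248), (318,279.5) and (175,276). The knob is at (192.5,233), and the white bottle's body runs from (246.5,264) to about (300,264).

```bash
sed -i '1i import functools' h.py; sed -i 's/^def P/@functools.lru_cache(None)\ndef P/' h.py
python3 - <<'E'
from h import *
np.set_printoptions(precision=4,suppress=True)
snapshot("top");snapshot("side")
print("knob",tri((260.6,210.8),(191.1,232.6)),tri((260.3,209.5),(192.5,232.7)))
for uv in((177,243.3),(319.2,248.3),(318,279.5),(175,275.8)): print("corner",onz("top",uv,.008))
for c in("top","side"):
  for t in("lane","bottle_fallen","cover_knob","station","bottle_a"):
    for d in cut_out(c,t)[:3]:
        ys,xs=np.nonzero(d["pixels"])
        z=dict(lane=.006,bottle_fallen=.0295,cover_knob=.132,station=.1,bottle_a=.06)[t]
        w=np.array([onz(c,(x,y),z)[:2] for x,y in zip(xs,ys)])
        r=cv2.minAreaRect(w.astype(np.float32)*1000)
        print(c,t,round(d["p"],2),d["rect"],w.mean(0),"mm",np.round(r[0],1),np.round(r[1],1),round(r[2],1))
for uv in((213.2,260.3),(183.8,257.4)): print("bott",onz("top",uv,.004))
for uv in((288.9,258.5),(276.1,268.4)): print("bott",onz("side",uv,.004))
print("lane",onz("top",(245.2,262.4),0),onz("side",(307.8,243.5),0),"base",tri((308.6,232.1),(245.5,263.4)),onz("top",(245.5,263.4),.0295))
for uv in((246.5,253.5),(246.5,274.5),(290,254),(290,275)): print("edge",onz("top",uv,.0295))
print("hinge",tri((197.2,203.1),(195.3,160.2)), "kn", onz("top",(192.5,232.7),.132))
print("noz",onz("top",(213,263),.178),onz("top",(180,262.5),.178))
for uv in((150,158),(238,158),(238,225),(149,225)): print("cov",onz("top",uv,.105))
print(get_obs()["clock"])
E
```

```text
knob [0.5242 0.008  0.1284] [0.5251 0.0052 0.1301]
corner [0.4982 0.058  0.008 ]
corner [ 0.4859 -0.3012  0.008 ]
corner [ 0.4081 -0.2969  0.008 ]
corner [0.418  0.0612 0.008 ]
top lane 0.88 [173.0, 242.1, 145.0, 38.3] [ 0.4521 -0.1251] mm [ 452.5 -117. ] [358.7  80.3] 87.8
top bottle_fallen 0.8 [246.7, 254.8, 69.2, 17.6] [ 0.4508 -0.1887] mm [ 452.2 -202.6] [170.8  50.9] 89.9
top station 0.66 [150.3, 152.3, 90.7, 88.3] [0.6214 0.008 ] mm [611.2   7.3] [200.5 204.9] 1.5
top bottle_a 0.94 [166.3, 245.0, 32.7, 25.0] [0.4604 0.0321] mm [461.5  31.9] [50.3 64.1] 45.5
top bottle_a 0.77 [305.6, 166.6, 23.2, 17.1] [ 0.6672 -0.2881] mm [ 666.9 -288.1] [34.6 51.3] 44.7
side lane 0.66 [258.1, 215.3, 92.4, 70.6] [ 0.4319 -0.0713] mm [ 443.6 -112.8] [372.4  86.8] 85.4
side bottle_fallen 0.97 [303.3, 205.3, 38.2, 36.8] [ 0.4482 -0.1783] mm [ 449.7 -186.3] [ 63.7 209.2] 0.3
side cover_knob 0.76 [172.8, 190.9, 105.0, 55.0] [0.5823 0.0632] mm [589.2  60.8] [177.5 217.2] 2.2
side station 0.58 [172.7, 187.8, 98.5, 86.6] [0.5854 0.0704] mm [598.1  55.3] [236.  316.9] 1.1
side bottle_a 0.93 [262.6, 158.
[... 153 characters left out ...]
[ 49.8 351.2] 26.8
side bottle_a 0.71 [265.7, 201.6, 30.2, 75.6] [ 0.4742 -0.    ] mm [489.5 -33.6] [ 50.5 332. ] 25.6
bott [ 0.4557 -0.0328  0.004 ]
bott [0.463  0.0409 0.004 ]
bott [ 0.4621 -0.0228  0.004 ]
bott [0.4698 0.0275 0.004 ]
lane [ 0.4501 -0.1135  0.    ] [ 0.4529 -0.1116  0.    ] base [ 0.4517 -0.113   0.0327] [ 0.4501 -0.1136  0.0295]
edge [ 0.4742 -0.116   0.0295]
edge [ 0.4233 -0.1162  0.0295]
edge [ 0.4729 -0.2236  0.0295]
edge [ 0.4219 -0.2232  0.0295]
hinge [0.6957 0.0071 0.1024] kn [0.5256 0.0053 0.132 ]
noz [ 0.4637 -0.0433  0.178 ] [0.4648 0.0244 0.178 ]
cov [0.6963 0.1088 0.105 ]
cov [ 0.6981 -0.0938  0.105 ]
cov [ 0.543  -0.0946  0.105 ]
cov [0.5425 0.1067 0.105 ]
1.7
```

```bash
cat >> h.py <<'E'
from scipy.spatial.transform import Rotation as Ro
def Rdn(th,tx):  # tool y/z in world y-z plane; tilt th deg of tool z from down toward +y; tool y = tx*world x
    a=np.radians(th); z=np.array([0,np.sin(a),-np.cos(a)]); y=np.array([tx,0,0.]); return np.c_[np.cross(y,z),y,z]
def row(p,R):
    o=get_obs(); R0=Ro.from_euler("xyz",o["orientation"],degrees=True).as_matrix()
    s=R0.T@(np.array(p)-o["tool_pos"])/.3; v=Ro.from_matrix(R0.T@R).as_rotvec()/np.pi
    return np.round(np.r_[s,v],3)
E
python3 -c "
from h import *
print(row([.448,-.35,.17],Rdn(55,-1)),row([.448,-.35,.17],Rdn(55,1)))
print(row([.3,-.5,.25],Rdn(0,-1)),row([.3,-.5,.25],Rdn(0,1)))"
```

```text
[-1.199  0.782  0.251 -0.205 -0.257 -0.394] [-1.199  0.782  0.251 -0.271  0.217  0.521]
[-0.607  0.404 -0.015 -0.     0.    -0.429] [-0.607  0.404 -0.015  0.     0.     0.571]
```

```bash
python3 -m inch '-0.6 0.4 0 0 0 -0.429;-0.6 0.4 0 0 0 -0.429;-0.6 0.4 0 0 0 -0.429;-0.6 0.4 0 0 0 -0.429;-0.6 0.4 0 0 0 -0.429;-0.6 0.4 0 0 0 -0.429;-0.6 0.4 0 0 0 -0.429;-0.6 0.4 0 0 0 -0.429;-0.6 0.4 0 0 0 -0.429;-0.6 0.4 0 0 0 -0.429' -1; python3 -c "
from h import *
print(row([.448,-.35,.17],Rdn(55,-1)));print(get_obs()['joint_pos'])"
```

```text
clock: 2.53
tool_pos: [0.2984, -0.5013, 0.2456]
orientation: [-180.0, -0.0, -95.2]
force: [-0.4, -0.3, -0.1]
opening: 0.0877
gripper_force: 0.0
[-0.548 -0.45   0.252 -0.014 -0.305 -0.027]
[-4.00381133e+01  1.19607257e+01 -1.12252295e+01  1.67953074e-03
 -6.67912580e+01  3.48148825e+01]
```

```bash
python3 -m inch '-0.548 -0.45 0.252 -0.014 -0.305 -0.027;-0.548 -0.45 0.252 -0.014 -0.305 -0.027;-0.548 -0.45 0.252 -0.014 -0.305 -0.027;-0.548 -0.45 0.252 -0.014 -0.305 -0.027;-0.548 -0.45 0.252 -0.014 -0.305 -0.027;-0.548 -0.45 0.252 -0.014 -0.305 -0.027;-0.548 -0.45 0.252 -0.014 -0.305 -0.027;-0.548 -0.45 0.252 -0.014 -0.305 -0.027;-0.548 -0.45 0.252 -0.014 -0.305 -0.027;-0.548 -0.45 0.252 -0.014 -0.305 -0.027'; python3 -c "
from h import *
print(row([.448,-.325,.117],Rdn(55,-1)));print(get_obs()['joint_pos'])"
```

```text
clock: 3.37
tool_pos: [0.4482, -0.3519, 0.1674]
orientation: [179.7, 55.0, -90.7]
force: [0.6, -0.3, 0.3]
opening: 0.0876
gripper_force: 0.0
[ 0.086  0.001  0.17  -0.002 -0.    -0.002]
[ -44.30418515   40.03149346   17.72408703  -38.28903986 -107.94821835
   45.38122303]
```

```bash
python3 -m inch '0.086 0 0.17 -0.002 0 -0.003;0.086 0 0.17 -0.002 0 -0.003;0.086 0 0.17 -0.002 0 -0.003'; python3 -c "
from h import *
print(row([.448,-.207,.033],Rdn(55,-1)));print(get_obs()['joint_pos'])"
```

```text
clock: 3.62
tool_pos: [0.4484, -0.3215, 0.1182]
orientation: [-179.8, 54.9, -89.5]
force: [-0.2, 0.7, -0.5]
opening: 0.0879
gripper_force: 0.0
[ 0.013 -0.     0.476  0.001 -0.     0.002]
[ -42.42315505   41.31562685   12.63068194  -38.01288498 -102.18393676
   48.85943823]
```

```bash
python3 -m inch '0.013 0 0.1 0 0 0.001;0.013 0 0.2 0 0 0.001;0.013 0 0.27 0 0 0.001;0.013 0 0.34 0 0 0.001;0.013 0 0.39 0 0 0.001;0.013 0 0.43 0 0 0.001;0.013 0 0.46 0 0 0.001;0.013 0 0.476 0 0 0.001;0.013 0 0.476 0 0 0.001'; python3 - <<'E'
from h import *
print(row([.448,-.207,.033],Rdn(55,-1)))
im=snapshot("side")[150:270,220:380]; cv2.imwrite("pics/s1.png",cv2.resize(im,None,fx=4,fy=4,interpolation=cv2.INTER_CUBIC)[:,:,::-1])
E
```

```text
clock: 4.37
tool_pos: [0.4489, -0.2093, 0.0346]
orientation: [-179.8, 54.9, -89.6]
force: [-0.1, 0.0, 1.0]
opening: 0.0874
gripper_force: 0.0
[-0.     0.003  0.009  0.    -0.001  0.001]
```

View pics/s1.png

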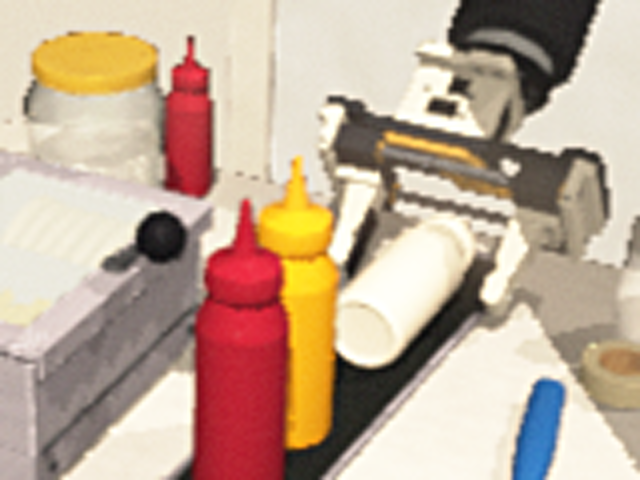

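The fingers straddle the white bottle near its shoulder (crop about (350,230) and (500,270)), and nothing is touching. I'll close the gripper.

```bash
python3 -m inch '0 0 0.006 0 0 0;0 0 0.006 0 0 0;0 0 0.006 0 0 0;0 0 0.006 0 0 0;0 0 0.006 0 0 0;0 0 0.006 0 0 0;0 0 0.006 0 0 0;0 0 0.006 0 0 0' 1; python3 -c "
from h import *
p=get_obs()['tool_pos']; print(row([p[0],-.215,.15],Rdn(55,-1)),row([.4515,-.16,.15],Rdn(-35,-1)))"
```

```text
clock: 5.08
tool_pos: [0.4487, -0.2082, 0.033]
orientation: [-179.8, 54.9, -89.7]
force: [-0.2, -1.2, -0.1]
opening: 0.0508
gripper_force: 29.9
[-0.306 -0.001 -0.243  0.    -0.     0.001] [-0.411 -0.011 -0.093 -0.     0.5    0.001]
```

```bash
python3 -m inch '-0.04 0 -0.03 0 0 0;-0.1 0 -0.08 0 0 0;-0.16 0 -0.13 0 0 0;-0.22 0 -0.18 0 0 0;-0.27 0 -0.22 0 0 0;-0.306 0 -0.243 0 0 0;-0.306 0 -0.243 0 0 0'; python3 -c "
from h import *
print(row([.4505,-.16,.15],Rdn(-35,-1)));print(get_obs()['joint_pos'])"
```

```text
clock: 5.67
tool_pos: [0.4492, -0.2157, 0.1534]
orientation: [-179.4, 54.7, -89.3]
force: [1.0, -0.5, -1.5]
opening: 0.0504
gripper_force: 29.9
[-0.098 -0.005  0.158 -0.002  0.499  0.001]
[-36.38433703  32.88682607   2.68139832 -41.54856893 -97.32005649
  45.82861051]
```

```bash
python3 -m inch '0 0 0 0 0.028 0;0 0 0 0 0.06 0;0 0 0 0 0.095 0;0 0 0 0 0.13 0;0 0 0 0 0.165 0;0 0 0 0 0.2 0;0 0 0 0 0.235 0;0 0 0 0 0.27 0;0 0 0 0 0.305 0;0 0 0 0 0.34 0'; python3 -c "
from h import *
print(row([.4505,-.165,.15],Rdn(-35,-1)));print(get_obs()['joint_pos'])"
```

```text
clock: 6.5
tool_pos: [0.4489, -0.2141, 0.1504]
orientation: [-179.8, -6.5, -89.8]
force: [-0.9, -1.8, -2.0]
opening: 0.0505
gripper_force: 29.9
[-0.163 -0.006 -0.017 -0.002  0.158  0.001]
[  2.06623753   7.29329628 -34.62237669   8.67760031 -48.37667686
  -7.62169125]
```

```bash
python3 -m inch '0 0 0 0 0.03 0;-0.03 0 0 0 0.06 0;-0.06 -0.002 -0.005 0 0.09 0;-0.1 -0.004 -0.01 0 0.12 0;-0.13 -0.006 -0.017 -0.002 0.145 0.001;-0.163 -0.006 -0.017 -0.002 0.158 0.001;-0.163 -0.006 -0.017 -0.002 0.158 0.001;-0.163 -0.006 -0.017 -0.002 0.158 0.001'; python3 - <<'E'
from h import *
print(row([.4505,-.165,.098],Rdn(-35,-1)));print(get_obs()['joint_pos'])
im=snapshot("side")[130:270,220:380]; cv2.imwrite("pics/s2.png",cv2.resize(im,None,fx=4,fy=4,interpolation=cv2.INTER_CUBIC)[:,:,::-1])
E
```

```text
clock: 7.17
tool_pos: [0.4495, -0.1651, 0.1488]
orientation: [179.6, -34.7, -89.8]
force: [0.3, 0.3, -1.7]
opening: 0.051
gripper_force: 29.9
[-0.097 -0.004  0.139  0.002  0.002  0.001]
[ 23.58280391   9.4065458  -52.27279758  41.17865994 -52.17280141
 -56.15184056]
```

View pics/s2.png

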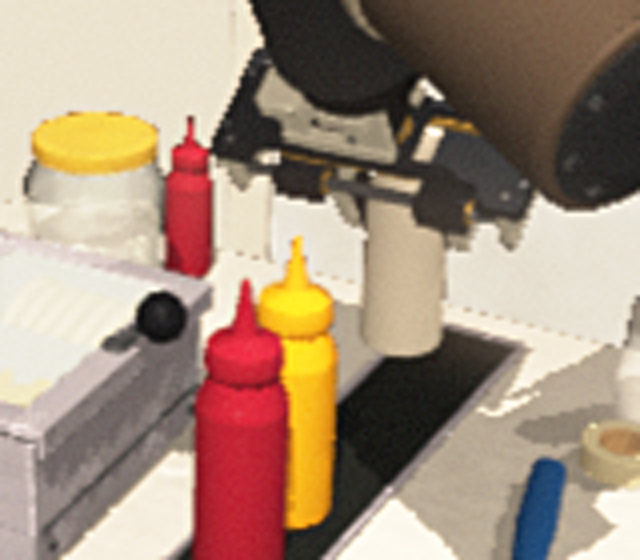

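The bottle is upright in the grip above the tray. Its base is at crop (400,345), clear of the yellow bottle, so I'll lower it.

```bash
python3 -m inch '-0.02 -0.003 0.03 0.002 0.002 0.001;-0.04 -0.003 0.06 0.002 0.002 0.001;-0.06 -0.003 0.087 0.002 0.002 0.001;-0.078 -0.003 0.112 0.002 0.002 0.001;-0.09 -0.003 0.13 0.002 0.002 0.001;-0.097 -0.003 0.139 0.002 0.002 0.001;-0.097 -0.003 0.139 0.002 0.002 0.001;-0.097 -0.003 0.139 0.002 0.002 0.001'; python3 - <<'E'
from h import *
print(row([.4505,-.165,.096],Rdn(-35,-1)));print(get_obs()['joint_pos'])
E
```

```text
clock: 7.88
tool_pos: [0.4508, -0.166, 0.0992]
orientation: [-179.7, -35.1, -90.3]
force: [0.9, -0.1, -1.4]
opening: 0.0504
gripper_force: 29.9
[-0.009  0.001  0.007 -0.001 -0.    -0.001]
[ 21.28783383  13.85906412 -56.82761618  48.99707338 -45.24122344
 -64.62503278]
```

```bash
python3 -m inch '-0.004 0 0.005 0 0 0;-0.004 0 0.005 0 0 0;-0.004 0 0.005 0 0 0;-0.004 0 0.005 0 0 0'; python3 -c "
from h import *
print(get_obs()['joint_pos'])"; python3 -m inch '-0.003 0 0.004 0 0 0;-0.003 0 0.004 0 0 0;-0.003 0 0.004 0 0 0;-0.003 0 0.004 0 0 0'; python3 -c "
from h import *
print(get_obs()['joint_pos'])"
```

```text
clock: 8.22
tool_pos: [0.451, -0.1654, 0.0973]
orientation: [-179.7, -35.1, -90.2]
force: [0.1, -0.0, -1.3]
opening: 0.0505
gripper_force: 29.9
[ 21.25065955  14.03186092 -56.98994911  49.33906321 -44.98965484
 -64.98856813]
clock: 8.55
tool_pos: [0.4513, -0.1655, 0.0963]
orientation: [-179.7, -35.1, -90.2]
force: [-1.1, 0.7, 5.3]
opening: 0.0503
gripper_force: 29.9
[ 21.17145423  14.15319559 -57.08641747  49.64588634 -44.87549567
 -65.254309  ]
```

```bash
python3 -m inch '0 0 0 0 0 0;0 0 0 0 0 0;0 0 0 0 0 0;0 0 0 0 0 0;0 0 0 0 0 0;0 0 0 0 0 0;0 0 0 0 0 0;0 0 0 0 0 0' -1; python3 - <<'E'
from h import *
o=get_obs()['tool_pos'];print(row([.4505,-.165,.24],Rdn(-35,-1)),row([.4505,-.165,.26],Rdn(0,-1)))
im=snapshot("side")[130:270,220:380]; cv2.imwrite("pics/s3.png",cv2.resize(im,None,fx=4,fy=4,interpolation=cv2.INTER_CUBIC)[:,:,::-1])
E
```

```text
clock: 9.22
tool_pos: [0.4508, -0.1655, 0.0956]
orientation: [-179.7, -35.1, -90.2]
force: [0.4, 0.3, -0.1]
opening: 0.0871
gripper_force: 0.0
[ 0.275 -0.001 -0.395 -0.001 -0.    -0.001] [ 0.314 -0.001 -0.45  -0.001 -0.195 -0.001]
```

View pics/s3.png

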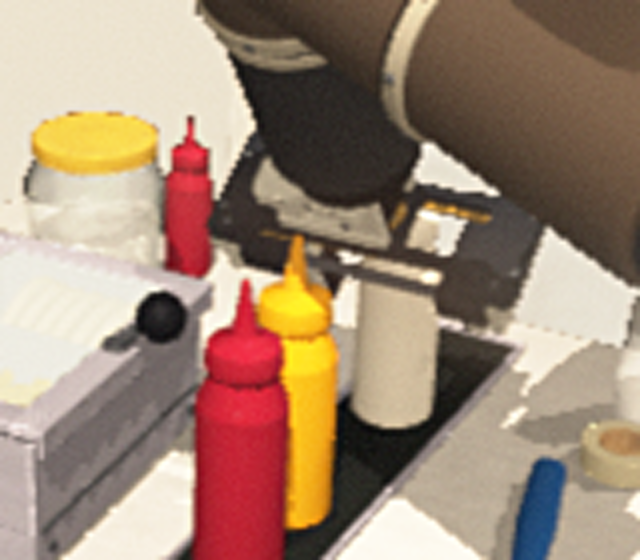

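The white bottle stands released on the mat (crop base at (395,415)). I'll retreat straight up.

```bash
python3 -m inch '0.02 0 -0.029 0 0 0;0.05 0 -0.072 0 0 0;0.09 0 -0.129 0 0 0;0.13 0 -0.187 0 0 0;0.17 0 -0.244 0 0 0;0.21 0 -0.302 0 0 0;0.25 0 -0.359 0 0 0;0.275 0 -0.395 0 0 0;0.275 0 -0.395 0 0 0'; python3 - <<'E'
from h import *
t=np.array([[-1,0,0],[0,1,0],[0,0,-1.]])
print(row([.45,-.1,.30],t),row([.45,-.1,.30],np.diag([1,-1,-1.])));print(get_obs()['joint_pos'])
E
```

```text
clock: 10.02
tool_pos: [0.4515, -0.1644, 0.2425]
orientation: [-179.4, -35.0, -90.4]
force: [0.4, 1.2, -0.0]
opening: 0.0879
gripper_force: 0.0
[-0.066  0.004 -0.28  -0.154 -0.15   0.482] [-0.066  0.004 -0.28   0.15  -0.154 -0.484]
[ 25.60955701   2.44149417 -44.46823008  35.19886528 -64.34537742
 -47.43126112]
```

```bash
R='-0.066 0.004 -0.28 -0.154 -0.15 0.482'; python3 -m inch '-0.066 0.004 -0.28 -0.154 -0.15 0.482;-0.066 0.004 -0.28 -0.154 -0.15 0.482;-0.066 0.004 -0.28 -0.154 -0.15 0.482;-0.066 0.004 -0.28 -0.154 -0.15 0.482;-0.066 0.004 -0.28 -0.154 -0.15 0.482;-0.066 0.004 -0.28 -0.154 -0.15 0.482;-0.066 0.004 -0.28 -0.154 -0.15 0.482;-0.066 0.004 -0.28 -0.154 -0.15 0.482;-0.066 0.004 -0.28 -0.154 -0.15 0.482;-0.066 0.004 -0.28 -0.154 -0.15 0.482'; python3 - <<'E'
from h import *
t=np.array([[-1,0,0],[0,1,0],[0,0,-1.]])
print(row([.46,-.08,.28],t));print(get_obs()['joint_pos'])
E
```

```text
clock: 10.85
tool_pos: [0.449, -0.1005, 0.2966]
orientation: [-174.6, -8.0, -159.4]
force: [0.0, -0.0, -0.8]
opening: 0.0876
gripper_force: 0.0
[-0.066  0.055  0.042 -0.038 -0.038  0.117]
[ 17.04082486   0.7646861  -20.5481935    6.06754212 -76.39349118
 -87.84680653]
```

Finish the rotation, with the arm still short of the knob, then check the placement and the knob position in the images.

```bash
python3 -m inch '-0.066 0.055 0.042 -0.038 -0.038 0.117;-0.066 0.055 0.042 -0.038 -0.038 0.117;-0.066 0.055 0.042 -0.038 -0.038 0.117;-0.066 0.055 0.042 -0.038 -0.038 0.117;-0.066 0.055 0.042 -0.038 -0.038 0.117'; python3 - <<'E'
from h import *
np.set_printoptions(precision=4,suppress=True)
t=np.array([[-1,0,0],[0,1,0],[0,0,-1.]])
a=snapshot("top");b=snapshot("side")
cv2.imwrite("pics/both.png",np.hstack([cv2.resize(a[130:290,140:330],(400,337)),cv2.resize(b[130:290,165:355],(400,337))])[:,:,::-1])
for c in("side","top"):
  for n in("bottle_fallen","bottle_a","cover_knob"): print(c,n,[(np.round(d["uv"],1).tolist(),round(d["p"],2),onz(c,d["uv"],.132 if n=="cover_knob" else .004)) for d in landmark_of(c,n)])
print(row([.523,.006,.20],t),row([.523,.006,.132],t)); print(get_obs()['tool_pos'],get_obs()['joint_pos'])
E
```

```text
clock: 11.27
tool_pos: [0.4594, -0.0805, 0.2805]
orientation: [-180.0, -0.1, -179.8]
force: [-1.0, 0.2, 0.9]
opening: 0.0876
gripper_force: 0.0
side bottle_fallen [([317.2, 233.9], 0.71, array([ 0.4483, -0.1602,  0.004 ]))]
side bottle_a [([277.2, 271.6], 0.85, array([0.462 , 0.0372, 0.004 ])), ([267.2, 195.3], 0.76, array([ 0.6677, -0.2941,  0.004 ])), ([262.0, 208.5], 0.7, array([ 0.6395, -0.2113,  0.004 ])), ([289.6, 255.1], 0.69, array([ 0.4669, -0.0365,  0.004 ])), ([308.1, 244.6], 0.34, array([ 0.4477, -0.1013,  0.004 ]))]
side cover_knob [([259.3, 210.5], 0.58, array([0.5225, 0.0135, 0.132 ]))]
top bottle_fallen []
top bottle_a [([212.8, 256.8], 0.6, array([ 0.4644, -0.0317,  0.004 ])), ([313.3, 176.8], 0.55, array([ 0.6696, -0.2896,  0.004 ])), ([185.9, 258.5], 0.5, array([0.4602, 0.0356, 0.004 ]))]
top cover_knob [([191.2, 233.2], 0.71, array([0.5245, 0.0081, 0.132 ]))]
[-0.212  0.285  0.267 -0.    -0.001  0.002] [-0.213  0.285  0.494 -0.    -0.001  0.002]
[ 0.4601 -0.0797  0.2804] [  14.4484   -0.7882  -21.0852    0.0316  -69.8531 -104.1312]
```

View pics/both.png

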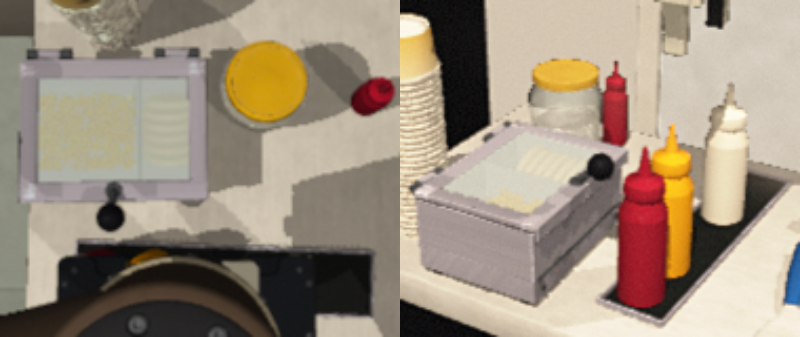

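The white bottle stands in line with the others at about (0.449,-0.162). The knob is at about (0.524,0.007,0.131). Next I'll grasp the knob.

```bash
python3 -m inch '-0.1 0.14 0.05 0 0 0;-0.216 0.287 0.1 0 0 0;-0.216 0.287 0.2 0 0 0;-0.216 0.287 0.28 0 0 0;-0.216 0.287 0.35 0 0 0;-0.216 0.287 0.41 0 0 0;-0.216 0.287 0.46 0 0 0;-0.216 0.287 0.497 0 0 0;-0.216 0.287 0.497 0 0 0;-0.216 0.287 0.497 0 0 0';  python3 -m inch '0 0 0 0 0 0;0 0 0 0 0 0;0 0 0 0 0 0;0 0 0 0 0 0;0 0 0 0 0 0;0 0 0 0 0 0;0 0 0 0 0 0;0 0 0 0 0 0' 1; python3 - <<'E'
from h import *
a=snapshot("side");cv2.imwrite("pics/k1.png",cv2.resize(a[130:270,180:340],None,fx=4,fy=4)[:,:,::-1])
E
```

```text
clock: 12.5
tool_pos: [0.524, 0.0064, 0.131]
orientation: [-179.9, -0.2, -179.7]
force: [1.1, -1.1, 0.6]
opening: 0.0877
gripper_force: 0.0
clock: 13.17
tool_pos: [0.5241, 0.0063, 0.1314]
orientation: [-180.0, -0.1, -179.7]
force: [-0.9, -0.5, -1.2]
opening: 0.0396
gripper_force: 0.0
```

View pics/k1.png

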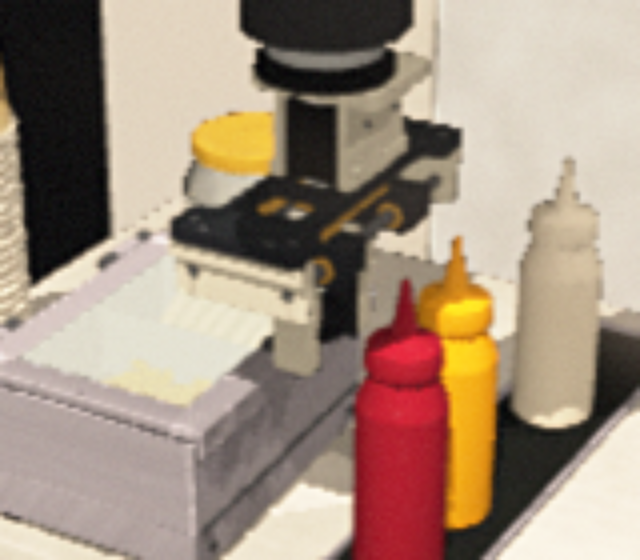

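The gripper is around the knob, still closing, with all the bottles standing. I'll let it finish.

```bash
python3 -m inch '0 0 0 0 0 0;0 0 0 0 0 0;0 0 0 0 0 0;0 0 0 0 0 0;0 0 0 0 0 0;0 0 0 0 0 0' 1; python3 - <<'E'
from h import *
a0=np.arctan2(30,180);r=.1825
for d in range(5,61,5):
    a=a0+np.radians(d); print(d, np.round(r*(np.cos(a0)-np.cos(a))/.3,3), np.round(r*(np.sin(a)-np.sin(a0))/.3,3))
E
```

```text
clock: 13.72
tool_pos: [0.5241, 0.0056, 0.1313]
orientation: [-179.9, -0.1, -179.7]
force: [0.6, -5.7, -1.0]
opening: 0.0283
gripper_force: 30.0
5 0.011 0.052
10 0.026 0.103
15 0.046 0.152
20 0.07 0.199
25 0.098 0.244
30 0.13 0.287
35 0.166 0.326
40 0.205 0.362
45 0.246 0.395
50 0.291 0.424
55 0.338 0.449
60 0.387 0.47
```

```bash
python3 -m inch '0 -0.003 -0.01 0 0 0;-0.002 -0.005 -0.02 0 0 0;-0.006 -0.005 -0.035 0 0 0;-0.011 -0.005 -0.052 0 0 0;-0.018 -0.005 -0.078 0 0 0;-0.026 -0.005 -0.103 0 0 0;-0.026 -0.005 -0.103 0 0 0'; python3 - <<'E'
from h import *
a=snapshot("side");cv2.imwrite("pics/k2.png",cv2.resize(a[130:270,160:320],None,fx=4,fy=4)[:,:,::-1])
E
```

```text
clock: 14.3
tool_pos: [0.5325, 0.0056, 0.1637]
orientation: [180.0, -0.0, -179.7]
force: [0.5, 5.1, -3.6]
opening: 0.0284
gripper_force: 30.0
```

View pics/k2.png

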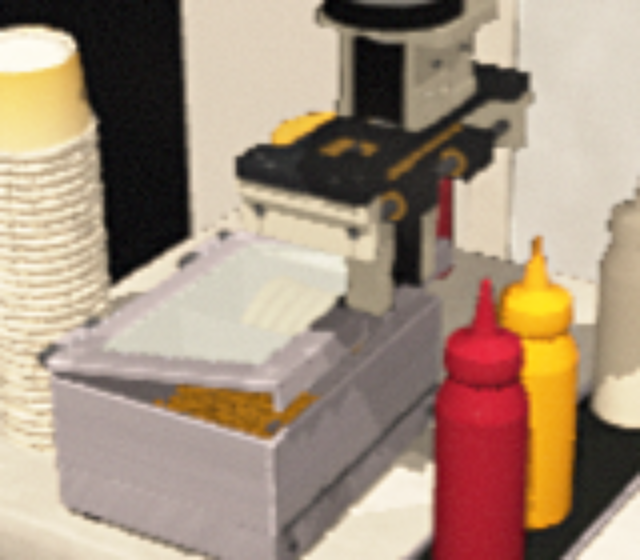

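The cover lifts with the knob in the fingers, and the load is about 3.6 N. I'll continue along the arc.

```bash
python3 -m inch '-0.01 0.0025 -0.025 0 0 0;-0.02 0.0025 -0.049 0 0 0;-0.031 0.0025 -0.073 0 0 0;-0.044 0.0025 -0.096 0 0 0;-0.058 0.0025 -0.119 0 0 0;-0.072 0.0025 -0.141 0 0 0;-0.087 0.0025 -0.163 0 0 0;-0.104 0.0025 -0.184 0 0 0;-0.104 0.0025 -0.184 0 0 0'
```

```text
clock: 15.1
tool_pos: [0.5642, 0.0062, 0.2189]
orientation: [-180.0, -0.1, -179.7]
force: [-1.4, 5.2, -2.1]
opening: 0.0285
gripper_force: 30.0
```

```bash
python3 -m inch '-0.018 0 -0.02 0 0 0;-0.036 0 -0.039 0 0 0;-0.055 0 -0.057 0 0 0;-0.075 0 -0.075 0 0 0;-0.095 0 -0.092 0 0 0;-0.116 0 -0.108 0 0 0;-0.138 0 -0.123 0 0 0;-0.161 0 -0.137 0 0 0;-0.161 0 -0.137 0 0 0'; python3 -m inch '-0.015 0 -0.009 0 0 0;-0.031 0 -0.017 0 0 0;-0.047 0 -0.025 0 0 0;-0.063 0 -0.032 0 0 0;-0.08 0 -0.039 0 0 0;-0.096 0 -0.046 0 0 0;-0.096 0 -0.046 0 0 0;-0.096 0 -0.046 0 0 0;-0.096 0 -0.046 0 0 0;-0.096 0 -0.046 0 0 0'; python3 - <<'E'
from h import *
a=snapshot("side");b=snapshot("top");cv2.imwrite("pics/k3.png",np.hstack([cv2.resize(a[110:280,150:350],(400,340)),cv2.resize(b[90:290,140:340],(340,340))])[:,:,::-1])
E
```

```text
clock: 15.85
tool_pos: [0.6127, 0.0072, 0.2595]
orientation: [180.0, -0.1, -179.7]
force: [-2.1, 8.2, 0.9]
opening: 0.0282
gripper_force: 30.0
clock: 16.68
tool_pos: [0.6404, 0.0077, 0.2727]
orientation: [179.9, -0.1, -179.7]
force: [-1.9, 10.4, -0.0]
opening: 0.0284
gripper_force: 30.0
```

View pics/k3.png

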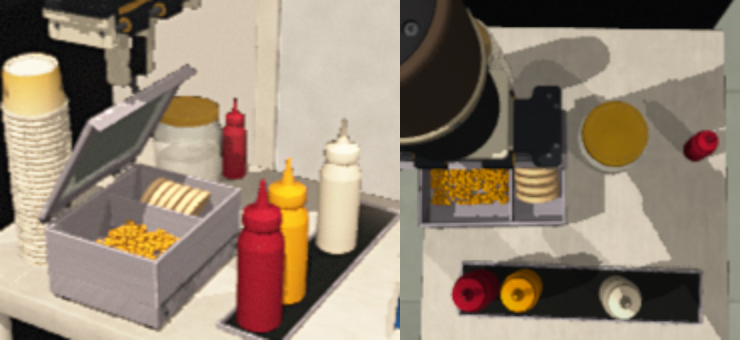

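All bottles stand, the cover is at about 60° by chord geometry, and nothing is touching the cups. I'll trim the small sideways force and hold.

```bash
python3 -m inch '0 -0.002 0 0 0 0;0 -0.004 0 0 0 0;0 -0.004 0 0 0 0;0 -0.004 0 0 0 0;0 -0.004 0 0 0 0;0 -0.004 0 0 0 0;0 -0.004 0 0 0 0;0 -0.004 0 0 0 0;0 -0.004 0 0 0 0;0 -0.004 0 0 0 0'; python3 -c "
from plant import *
print(close_job())"
```

```text
clock: 17.62
tool_pos: [0.6405, 0.0076, 0.2727]
orientation: [179.8, -0.1, -179.7]
force: [-2.8, 13.8, 0.1]
opening: 0.0286
gripper_force: 30.0
the job is handed in; nothing more can be done
None
```

I stood the fallen bottle upright in the tray about 130 mm from the yellow bottle and let go of it, then handed the job in with the gripper holding the cover by its knob at about 60°; no verdict came back.

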